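Extend the telescoping jug brush to its second stop and hold it ready

TASK

The telescoping brush is too short for the tall measuring jug on the trolley: pinch its grip across the lock button so that the button goes right in, keep it in while you draw the grip up past the first stop to the second, and let go there so that the button springs out and locks the length. Then take hold again without pressing the button (the grip's two other sides are plain) and lift the brush upright until it is entirely clear of its holder. Finish while holding it there above the holder, still and at full length, with the jug, mug and bowl left where they stand.

Things in the scene. Friction and masses are not known exactly. Their poses are not given: they have to be found in the camera images.
- jug_brush: Telescoping washing brush, loose, upright in its holder; 185 mm long shut, 261 mm at the second stop. Origin: on its axis, underside of the grey drip flange (68 mm across) that rests on the holder's rim; z up along it, local -x = the lock button's side. Above: steel tube 26 mm across to z = 62 mm, grey collar 31 mm across to 75 mm, then the grip. Weight 0.33 kg without the grip, grip 0.08 kg.
- grip_middle (a point): Point on the axis of the black grip at the height of the button's centre, 113 mm above the brush's origin when shut; moves with the grip, axes as the brush's. Grip: rounded block 26 mm thick along x, 36 mm wide along y, 60 mm high, from 33 mm below this point to 27 mm above it (wire loop on top 4 mm more). Button only on the -x face; both y faces are plain.
- button_face (a point): Centre of the button's outer face, 19 mm from the brush's axis when out (6 mm proud of the grip's face). The button is a grey rounded rectangle, 14.5 mm wide and 23.5 mm high, on the grip's -x face.
- brush_handle (a joint): How far the grip is drawn out along the brush's z, m: 0 shut (locked there at the start), 0.038 first stop, 0.076 second stop; hard end at 0.0765. Friction 1.2 N: it stays where it is left, and the tube's weight keeps the rest down in the holder while the grip is drawn up with the button in. Pulled past the end, or while locked, the whole brush lifts out.
- brush_button (a joint): How far the lock button is pressed in, m: 0 out, 0.006 flush with the grip, 0.007 limit. Spring: 2.5 N at first, 5 N when flush. Its pin is free of the stop once over 3.5 mm in. Let go between stops, it stays 3.5 mm in and drops into the next stop it meets; it comes fully out only at a stop (within about 1 mm), and the length is then locked.
- brush_foot (a point): Lowest point of the brush, on its axis, 45 mm below the brush's origin: the end of the white bristle head, 41 mm across (a spigot 47 mm across, 8 mm long lies between head and flange). In the holder it stands 15 mm above the trolley top.
- brush_holder: The brush's holder, fixed to the trolley by a rubber suction foot 98 mm across and 10 mm high: a steel cup 60 mm across outside, 53 mm inside, open at the top, rim 60 mm above the trolley top. Origin: centre of its underside.
- holder_rim (a point): Centre of the mouth of the holder's cup, 60 mm above the trolley top.
- measuring_jug: Tall translucent measuring jug, 156 x 204 mm, 236 mm high, loose; a bystander. Origin at its underside.
- staff_mug: Pale mug, brown inside, 83 x 113 mm with its handle, 93 mm high, loose; a bystander. Origin at its underside.
- small_bowl: Small bowl, 115 mm across, 52 mm high, loose; a bystander. Origin at its underside.
Mind the look-alikes: they are no part of the job. Leave any purple look-alike of the jug_brush alone.

How it is judged:
By the outcome, as a careful person would: the job done as asked, in the order asked, and still so for the second after the job is handed in, while the arm keeps its last pose, push and grip.
It also fails if it takes over 42 s, if anything falls off the work surface, if the arm or the gripper's body presses on something with over 40 N, if the wrist force passes 120 N, or if a joint passes its speed limit or range.

ROBOT

A 6-joint arm with a two-finger parallel gripper is mounted at the origin on a cart in front of the work surface, level with it; the furniture and walls round the work are solid. World frame = base frame: x ahead of the robot, y to its left, z up, the work surface at z = 0. Lengths are in m, angles in rad, forces in N, time in s.
With the tool pointing down it reaches from about 0.375 to 0.925 m from the base axis. Payload 5.7 kg.
Tool frame: the origin (TCP) lies between the finger pads; the fingertips stand 17 mm ahead of it and the grasp point (between the pads) lies 2 mm behind it; z points along the fingers, y is the line along which they close (so a half turn about z gives the same grasp; the last joint's range is limited). The gripper opens to 85 mm and grips with 20 to 120 N. Pads are 22 mm wide; open, the fingers measure 114 mm over their backs; the gripper's body (76 mm by 85 mm) begins 54 mm behind the grasp point. The pads swing forward as they close: fully open they stand 13 mm farther back than shut.
Start: joints at [1.188, 0.359, 1.51, -0, 1.272, -0.115], TCP at [0.159, 0.579, 0.248] pointing down, gripper open.
Joint ranges: [-2.97, 2.97], [-1.01, 2.36], [0.21, 2.38], [-0.96, 4.11], [0.2, 2.71], [-2.98, 2.98]. Speed limits (rad/s): [2.39, 2.39, 3.14, 3.14, 3.14, 3.14].

INTERFACE

Orientations are given as a rotation vector (axis times angle).
In Python, from plant import sensors, optics, ticket gives the robot as it stands.
- The arm moves only by the tool servo_tool, never from a script. Its argument "rows" is a list of rows, each an object with "delta_pos": the shift along the tool's x, y, z in cm, a list of three; "roll": the turn about the tool's z in rad. A call has 1 to 20 rows; each row is the pose to reach, as a shift and turn from the pose commanded when the call began, along the tool's axes at that moment; what a row does not reach only later rows make up. A row lasts 1/12 s, in which the tool goes at most 41.7 mm and 7.16 degrees, less where a joint would pass 70% of its speed; a pose out of reach is approached as far as the arm can. A call with a gripper value outside its range is refused whole. "claw" is the opening, from 0 (shut) to 1 (fully open), set as the call begins (left out, the last holds). The fingers move at their own pace and stop on an object; "newtons" is the grip in N (left out, the last holds). Time passes only in rows, so rows that repeat a pose let the fingers close. It gives the time, the measured TCP pose, the force, the opening and the grip force at its end, in the units of the state.
- sensors.sense(): the state, without advancing time (a new reading comes with each control period).
- optics.grab_frame(name): name is "side" or "top"; returns a dict with "pixels" (420x560x3 uint8, red, green, blue), "fx", "fy", "cx", "cy" (pixels), "R" (3x3) and "t" (3): a world point X has camera coordinates R X + t. Camera axes: x right, y down, z forward; pixel columns grow to the right and rows downward; lengths in m; the calibration is good to about 2 mm. A picture is of the moment at which its call begins. There is no depth.
- ticket.sign_off(): hands the job in; it is judged then, once.
The state is a dict: "time": time; "qpos": joint angles; "joint_velocities": joint speeds; "joint_torque": joint torques, N m; "eef_pos": TCP position; "tcp_rot": TCP orientation; "contact_force": force on the tool from outside, world axes, zero at the start; "ft_torque": the same for the moment, N m; "gripper_width": opening from 0.0 (shut) to 1.0 (fully open); "gripper_force": force on a finger pad.
Only numpy, scipy, OpenCV 4.12 (cv2) and the standard library are available. Lean on these libraries where they do the work, as an engineer would, in place of code of your own. Each camera call takes 0.05 s, during which the arm holds its last target. There are 200 camera calls.

## Working session

There is one attempt and no reset: what is moved stays moved. The work goes in short steps, Python scripts to look and compute and a tool call to move; the robot and the scene stay as the last step left them, time stands still between calls to the robot, and variables do not carry over. Pictures are saved under pics/ and viewed, at most 10 in all, crops included, and the job is handed in when it is done.

Besides the shell and the picture viewer there is one more tool, called after "Call:" as a command line: name --argument value ..., lists and objects as JSON in quotes. servo_tool: Moves the arm, as the interface text tells. Its arguments: {"type":"object","properties":{"rows":{"type":"array","items":{"type":"object","properties":{"delta_pos":{"type":"array","items":{"type":"number"}},"roll":{"type":"number"}}}},"claw":{"type":"number"},"newtons":{"type":"number"}},"required":["rows"]}

```bash
mkdir -p pics
python3 - <<'E'
from plant import sensors, optics
import cv2, json, numpy as np
for n in ("side","top"):
    f=optics.grab_frame(n); cv2.imwrite(f"pics/{n}0.png",f["pixels"][:,:,::-1])
    print(n,f["fx"],f["fy"],f["cx"],f["cy"],np.round(f["R"],4).tolist(),np.round(f["t"],4).tolist())
print(sensors.sense())
E
```

```text
side 546.4922224860377 546.4922224860377 278.9490335855229 209.5418970866068 [[0.8459, -0.5332, 0.0132], [-0.2846, -0.4722, -0.8343], [0.4511, 0.7019, -0.5512]] [-0.4465, 0.2302, 1.1215]
top 451.7520023133906 451.7520023133906 280.8540353674897 209.73657819284057 [[0.0167, -0.9999, -0.0023], [-0.9937, -0.0163, -0.1112], [0.1112, 0.0042, -0.9938]] [-0.0826, 0.5006, 1.1462]
{'time': 0.1, 'qpos': array([ 1.18788115e+00,  3.59431593e-01,  1.51132921e+00, -7.19467351e-08,
        1.27250280e+00, -1.15128724e-01]), 'joint_velocities': array([-0.00102471, -0.00090459, -0.00270266, -0.00109259,  0.0010863 ,
       -0.00014949]), 'joint_torque': array([ 5.43294063e-04, -5.28651953e+01, -2.79350549e+01,  4.30285695e-06,
        5.00743845e-03, -2.76482086e-05]), 'eef_pos': array([0.15856181, 0.57806089, 0.24753654]), 'tcp_rot': array([-4.19327138e-01, -3.11306533e+00,  2.54346092e-03]), 'contact_force': array([-0.24909395, -0.49365074,  0.33463493]), 'ft_torque': array([-0.0405524 ,  0.00651094, -0.01460965]), 'gripper_force': 0.0, 'gripper_width': 1.0022890913269205}
```

View pics/side0.png

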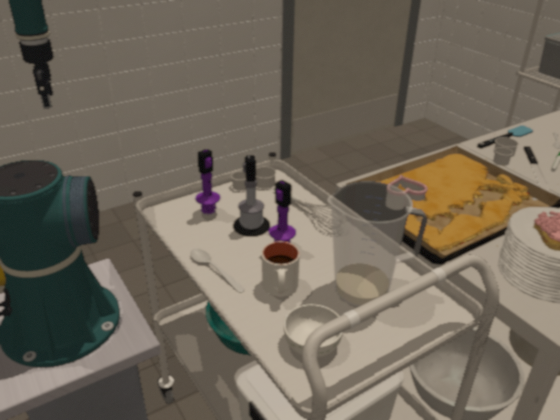

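View pics/top0.png

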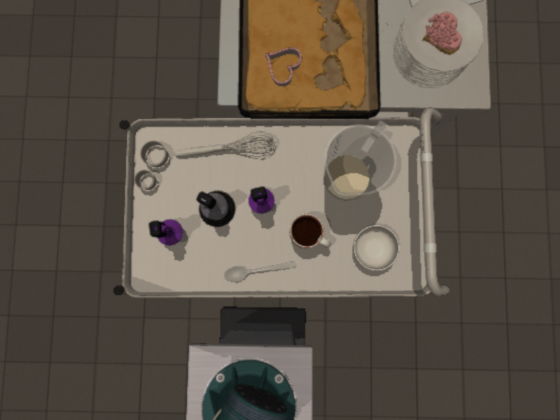

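The side view shows the black/grey brush at about (251,190), with its base at (252,223). The top view has its base at (217,208) and grip top at (206,200). Purple look-alikes stand on both sides, at top-view (168,232) and (262,200). I'll zoom in on both views.

Run:
```python
import cv2, numpy as np
a=cv2.imread("pics/side0.png")[140:245,185:310]; b=cv2.imread("pics/top0.png")[170:250,140:290]
a=cv2.resize(a,None,fx=4.5,fy=4.5,interpolation=cv2.INTER_CUBIC)
cv2.imwrite("pics/c1.png",np.clip(a*1.6,0,255).astype(np.uint8))
b=cv2.resize(b,None,fx=5,fy=5,interpolation=cv2.INTER_CUBIC)
cv2.imwrite("pics/c2.png",np.clip(b*1.8,0,255).astype(np.uint8))
```

```text
(no output)
```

View pics/c1.png

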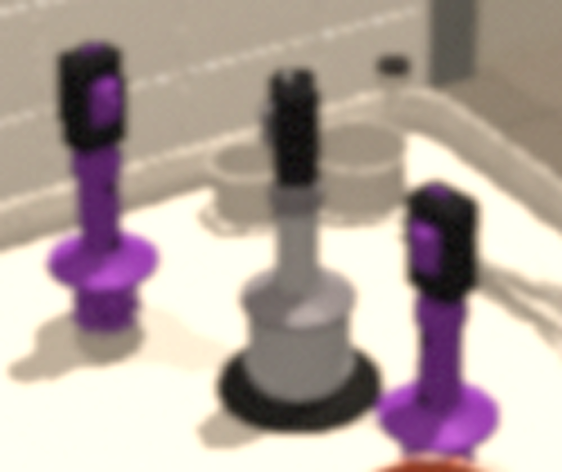

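View pics/c2.png

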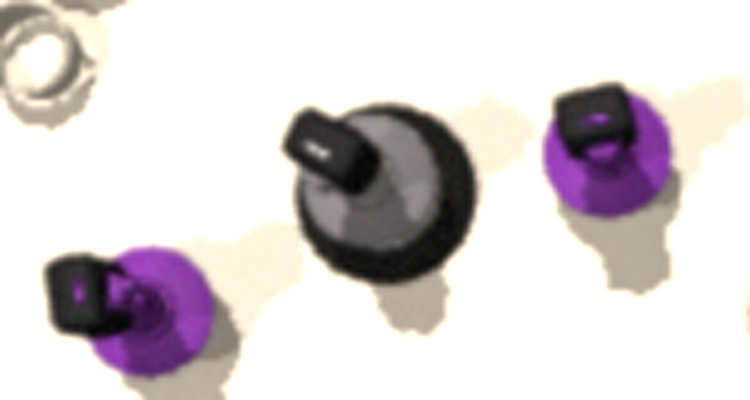

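c1 shows the button on the left of the grip at about (268,125). c2 shows the grip's long axis running from (290,130) to (370,175), with the button on the lower-left face. I'll fit x, y and yaw with a silhouette of the grip in both views.

```bash
cat > fit.py <<'E'
import cv2, numpy as np
from scipy.optimize import minimize
S=4
def proj(f,P):
    c=P@np.array(f["R"]).T+np.array(f["t"]); return np.c_[f["fx"]*c[:,0]/c[:,2]+f["cx"],f["fy"]*c[:,1]/c[:,2]+f["cy"]]
def box(x,y,yaw,z0,z1,hx=.013,hy=.018,r=.006):
    p=[(sx*(hx-r)+r*np.cos(t),sy*(hy-r)+r*np.sin(t),z) for sx in(-1,1) for sy in(-1,1) for z in(z0,z1) for t in np.arange(0,6.28,.4)]
    p=np.array(p);c,s=np.cos(yaw),np.sin(yaw)
    return p@np.array([[c,s,0],[-s,c,0],[0,0,1]])+[x,y,0]
def cyl(x,y,r,z0,z1):
    t=np.arange(0,6.28,.1); return np.array([(x+r*np.cos(a),y+r*np.sin(a),z) for a in t for z in (z0,z1)])
def fill(f,P,roi):
    u0,v0,u1,v1=roi; h=cv2.convexHull(proj(f,P).astype(np.float32))[:,0]
    q=((h-[u0,v0]+.5)*S-.5); m=np.zeros(((v1-v0)*S,(u1-u0)*S),np.uint8)
    cv2.fillConvexPoly(m,np.round(q*16).astype(np.int32),1,shift=4); return m>0
def up(f,roi):
    u0,v0,u1,v1=roi; g=cv2.cvtColor(f["pixels"],cv2.COLOR_RGB2GRAY)[v0:v1,u0:u1].astype(np.float32)
    return cv2.resize(g,None,fx=S,fy=S,interpolation=cv2.INTER_CUBIC)
E
cat > a.py <<'E'
from fit import *
from plant import optics
F={n:optics.grab_frame(n) for n in("side","top")}
R={"side":(230,150,275,240),"top":(190,180,245,235)}
G={n:up(F[n],R[n]) for n in F}
def grip(n):   # dark component holding the grip
    m=(G[n]<60).astype(np.uint8); k,l,s,c=cv2.connectedComponentsWithStats(m)
    return l,s,c
for n in F:
    l,s,c=grip(n); print(n,G[n].min(),[(x.tolist(),np.round(y/S+np.array(R[n][:2]),1).tolist()) for x,y in zip(s,c) if x[4]>150])
# disk+grip by threshold, occlusion by cup+flange+tube
def cost(p,full=False,th=50):
    x,y,yaw=p[:3];e=0;out=[]
    for n in F:
        f,r=F[n],R[n]
        g=fill(f,box(x,y,yaw,.140,.200),r)
        occ=fill(f,cyl(x,y,.030,.008,.06),r)|fill(f,cyl(x,y,.034,.06,.064),r)|fill(f,cyl(x,y,.013,.06,.122),r)|fill(f,cyl(x,y,.0155,.122,.135),r)
        d=fill(f,cyl(x,y,.049,0,.010),r)
        m=g|(d&~occ); e1=(m^(G[n]<th)).sum()/ (S*S); e+=e1; out.append((n,e1,m))
    return out if full else e
from itertools import product
best=min(((cost((x,y,w)),x,y,w) for x,y,w in product(np.arange(.40,.56,.02),np.arange(.02,.2,.02),[-.5])))
print(best)
for th in(45,60,75):
  rs=[]
  for w in np.arange(-1.5,1.6,.25):
    r=minimize(cost,[best[1],best[2],w],args=(False,th),method="Nelder-Mead",options=dict(initial_simplex=[[best[1],best[2],w],[best[1]+.01,best[2],w],[best[1],best[2]+.01,w],[best[1],best[2],w+.2]],xatol=1e-4,fatol=.01))
    rs.append((r.fun,*np.round(r.x,4)))
  rs.sort(); print(th,rs[:4],[round(o[1],1) for o in cost(rs[0][1:],True,th)])
E
python3 a.py
```

```text
side 8.785061 [([0, 0, 180, 360, 53869], [252.4, 193.8]), ([158, 11, 22, 16, 300], [272.3, 154.6]), ([55, 22, 50, 129, 5069], [250.3, 171.4]), ([16, 275, 143, 68, 5158], [251.5, 228.8]), ([162, 320, 18, 32, 404], [273.0, 233.4])]
top 2.1915793 [([0, 0, 220, 220, 35386], [217.6, 206.6]), ([28, 45, 152, 143, 13014], [216.7, 209.4])]
(np.float64(844.5), np.float64(0.5000000000000001), np.float64(0.1), -0.5)
45 [(np.float64(457.375), np.float64(0.5068), np.float64(0.0988), np.float64(-0.5224)), (np.float64(457.8125), np.float64(0.5068), np.float64(0.0988), np.float64(-0.5226)), (np.float64(458.0625), np.float64(0.5068), np.float64(0.0988), np.float64(-0.5223)), (np.float64(460.6875), np.float64(0.5065), np.float64(0.0987), np.float64(-0.5211))] [np.float64(250.9), np.float64(207.2)]
60 [(np.float64(652.6875), np.float64(0.5058), np.float64(0.0986), np.float64(-0.5247)), (np.float64(652.6875), np.float64(0.506), np.float64(0.0986), np.float64(-0.5206)), (np.float64(652.8125), np.float64(0.506), np.float64(0.0987), np.float64(-0.5206)), (np.float64(654.25), np.float64(0.5057), np.float64(0.0983), np.float64(-0.5503))] [np.float64(299.1), np.float64(354.2)]
75 [(np.float64(963.625), np.float64(0.5048), np.float64(0.0979), np.float64(-0.4237)), (np.float64(964.25), np.float64(0.5048), np.float64(0.0979), np.float64(-0.4467)), (np.float64(966.3125), np.float64(0.5048), np.float64(0.0979), np.float64(-0.6051)), (np.float64(966.4375), np.float64(0.5044), np.float64(0.0972), np.float64(-0.5471))] [np.float64(500.6), np.float64(463.9)]
```

```bash
sed -i 's/for th in(45,60,75)/for th in(22,30,38)/' a.py
cat >> a.py <<'E'
p=(.5065,.0988,-.522); ims=[]
for n,e,m in cost(p,True):
    g=cv2.cvtColor(np.clip(G[n]*1.6,0,255).astype(np.uint8),cv2.COLOR_GRAY2BGR)
    c,_=cv2.findContours(m.astype(np.uint8),cv2.RETR_LIST,cv2.CHAIN_APPROX_NONE); cv2.drawContours(g,c,-1,(0,0,255),1)
    g=cv2.copyMakeBorder(g,0,360-g.shape[0],0,0,cv2.BORDER_CONSTANT); ims.append(g)
cv2.imwrite("pics/ov.png",cv2.resize(np.hstack(ims),None,fx=1.6,fy=1.6))
E
python3 a.py
```

```text
side 7.1609325 [([0, 0, 180, 360, 53870], [252.4, 193.8]), ([158, 11, 22, 16, 302], [272.3, 154.6]), ([55, 22, 50, 129, 5077], [250.3, 171.4]), ([16, 275, 142, 68, 5146], [251.4, 228.9]), ([162, 320, 18, 32, 405], [273.0, 233.4])]
top 1.9240787 [([0, 0, 220, 220, 35409], [217.6, 206.6]), ([28, 45, 152, 143, 12991], [216.7, 209.4])]
(np.float64(840.75), np.float64(0.5000000000000001), np.float64(0.1), -0.5)
22 [(np.float64(853.125), np.float64(0.5077), np.float64(0.0976), np.float64(-0.5154)), (np.float64(854.0625), np.float64(0.5063), np.float64(0.0977), np.float64(-0.5225)), (np.float64(854.5625), np.float64(0.5058), np.float64(0.0985), np.float64(-0.5207)), (np.float64(854.5625), np.float64(0.5065), np.float64(0.0969), np.float64(-0.5278))] [np.float64(479.2), np.float64(375.2)]
30 [(np.float64(573.375), np.float64(0.5064), np.float64(0.0978), np.float64(-0.5127)), (np.float64(573.9375), np.float64(0.5063), np.float64(0.0978), np.float64(-0.5143)), (np.float64(574.25), np.float64(0.5064), np.float64(0.0977), np.float64(-0.522)), (np.float64(574.3125), np.float64(0.5064), np.float64(0.0979), np.float64(-0.5197))] [np.float64(324.6), np.float64(251.4)]
38 [(np.float64(487.6875), np.float64(0.5064), np.float64(0.0984), np.float64(-0.5323)), (np.float64(489.125), np.float64(0.5064), np.float64(0.0977), np.float64(-0.5262)), (np.float64(489.125), np.float64(0.5064), np.float64(0.0981), np.float64(-0.5155)), (np.float64(489.25), np.float64(0.5064), np.float64(0.0978), np.float64(-0.5221))] [np.float64(277.8), np.float64(211.8)]
```

View pics/ov.png

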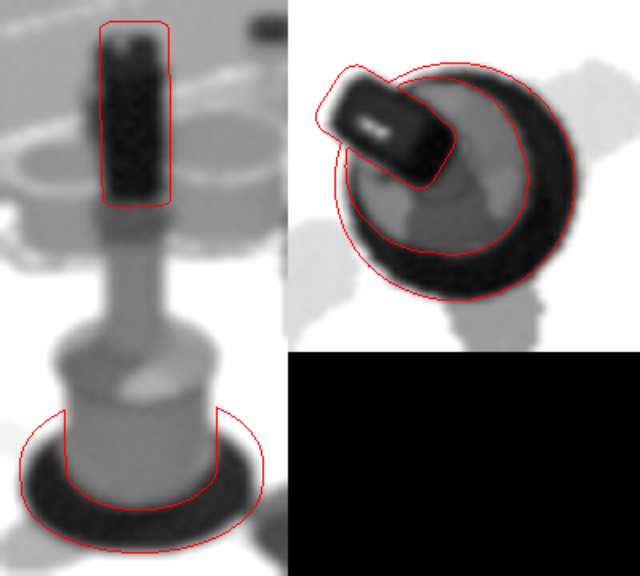

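The overlay shows the yaw is good, but the model comes out slightly large and shifted. I'll free the height offset and a uniform edge shrink.

```bash
cat > b.py <<'E'
exec(open("a.py").read().split("from itertools")[0])
from scipy.optimize import differential_evolution as DE
def cost2(p,full=False,th=55):
    x,y,yaw,dz,sh=p;e=0;out=[]
    for n in F:
        f,r=F[n],R[n]; o=np.array([0,0,dz]); k=max(0,int(round(sh*S)))
        g=fill(f,box(x,y,yaw,.140,.200)+o,r)
        occ=fill(f,cyl(x,y,.030,.008,.06)+o,r)|fill(f,cyl(x,y,.034,.06,.064)+o,r)|fill(f,cyl(x,y,.013,.06,.122)+o,r)|fill(f,cyl(x,y,.0155,.122,.135)+o,r)
        d=fill(f,cyl(x,y,.049,0,.010)+o,r)
        m=(g|(d&~occ)).astype(np.uint8)
        if k: m=cv2.erode(m,cv2.getStructuringElement(cv2.MORPH_ELLIPSE,(2*k+1,2*k+1)))
        w=np.ones(m.shape,bool)
        if n=="side": w[:, :]=True; w[300:,150:]=False; w[:45,140:]=False; w[40:115,45:56]=False
        e1=(((m>0)^(G[n]<th))&w).sum()/(S*S); e+=e1; out.append((n,round(e1,1),m))
    return out if full else e
for th in(40,55,70):
    r=DE(cost2,[(.48,.53),(.07,.13),(-.9,-.2),(-.06,.03),(0,1)],args=(False,th),seed=1,popsize=10,maxiter=40,polish=False)
    print(th,r.fun,np.round(r.x,4),[o[:2] for o in cost2(r.x,True,th)])
m=cost2(r.x,True,55)
ims=[]
for n,e,m in cost2(r.x,True):
    g=cv2.cvtColor(np.clip(G[n]*1.6,0,255).astype(np.uint8),cv2.COLOR_GRAY2BGR)
    c,_=cv2.findContours(m,cv2.RETR_LIST,cv2.CHAIN_APPROX_NONE); cv2.drawContours(g,c,-1,(0,0,255),1)
    ims.append(cv2.copyMakeBorder(g,0,360-g.shape[0],0,0,cv2.BORDER_CONSTANT))
cv2.imwrite("pics/ov2.png",cv2.resize(np.hstack(ims),None,fx=1.6,fy=1.6))
E
python3 b.py
```

```text
side 8.162786 [([0, 0, 180, 360, 53875], [252.4, 193.8]), ([158, 11, 22, 16, 300], [272.3, 154.6]), ([55, 22, 50, 129, 5082], [250.3, 171.5]), ([16, 275, 142, 68, 5142], [251.4, 228.9]), ([162, 319, 18, 32, 401], [273.0, 233.4])]
top 2.4970343 [([0, 0, 220, 220, 35395], [217.6, 206.6]), ([28, 45, 152, 143, 13005], [216.7, 209.4])]
40 317.25 [ 0.5045  0.0962 -0.5306  0.003   0.9618] [('side', np.float64(150.6)), ('top', np.float64(166.6))]
55 527.125 [ 0.5047  0.0968 -0.5227  0.0015  0.7781] [('side', np.float64(199.1)), ('top', np.float64(328.1))]
70 717.9375 [ 0.504   0.0966 -0.6673  0.0021  0.4874] [('side', np.float64(311.5)), ('top', np.float64(406.4))]
```

View pics/ov2.png

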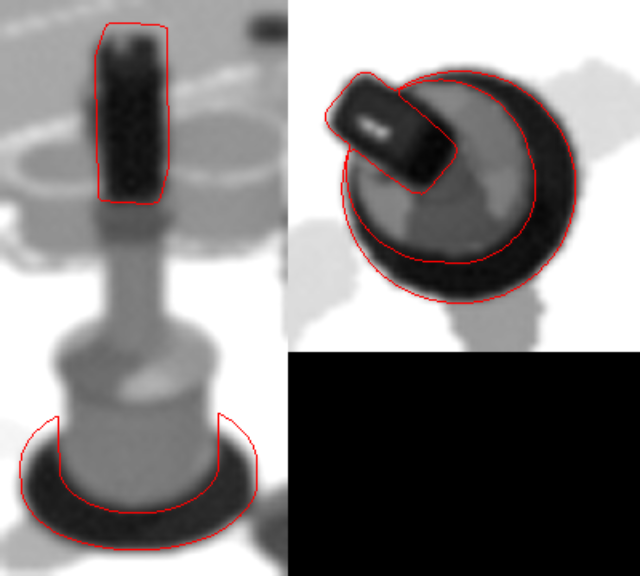

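Call:
servo_tool --rows '[{"delta_pos": [-0.9,-0.7,-0.6],"roll": 0.04},{"delta_pos": [-2.8,-2.2,-1.5],"roll": 0.11},{"delta_pos": [-5.5,-4.5,-2.5],"roll": 0.22},{"delta_pos": [-8.3,-6.7,-3.5],"roll": 0.33},{"delta_pos": [-11.5,-9.3,-4.5],"roll": 0.45},{"delta_pos": [-14.7,-11.9,-5.2],"roll": 0.57},{"delta_pos": [-17.9,-14.5,-5.2],"roll": 0.69},{"delta_pos": [-21.1,-17.1,-5.2],"roll": 0.81},{"delta_pos": [-24.3,-19.7,-5.2],"roll": 0.93},{"delta_pos": [-27.5,-22.3,-5.2],"roll": 1.05},{"delta_pos": [-30.8,-24.9,-5.2],"roll": 1.17},{"delta_pos": [-34.1,-27.5,-5.2],"roll": 1.29},{"delta_pos": [-37.3,-30.1,-5.2],"roll": 1.41},{"delta_pos": [-40.1,-32.4,-5.2],"roll": 1.53},{"delta_pos": [-42.4,-34.2,-5.2],"roll": 1.64},{"delta_pos": [-44.3,-35.7,-5.2],"roll": 1.74},{"delta_pos": [-45.4,-36.6,-5.2],"roll": 1.8},{"delta_pos": [-46.1,-37.2,-5.2],"roll": 1.833},{"delta_pos": [-46.1,-37.2,-5.2],"roll": 1.833},{"delta_pos": [-46.1,-37.2,-5.2],"roll": 1.833}]' --claw 1 --newtons 25

```text
time: 2.07
eef_pos: [0.5044, 0.0977, 0.3004]
tcp_rot: [-2.725, -1.562, 0.0]
contact_force: [0.2, -0.1, -0.3]
gripper_width: 1.002
gripper_force: 0.0
```

Call:
servo_tool --rows '[{"delta_pos": [0,0,0.6]},{"delta_pos": [0,0,1.8]},{"delta_pos": [0,0,3.2]},{"delta_pos": [0,0,4.6]},{"delta_pos": [0,0,6]},{"delta_pos": [0,0,7.4]},{"delta_pos": [0,0,8.8]},{"delta_pos": [0,0,10.2]},{"delta_pos": [0,0,11.4]},{"delta_pos": [0,0,12.3]},{"delta_pos": [0,0,12.8]},{"delta_pos": [0,0,12.8]},{"delta_pos": [0,0,12.8]}]'

```text
invalid input
```

Run:
```python
from plant import sensors, optics
import cv2, numpy as np
ims=[]
for n,(u0,v0,u1,v1) in (("side",(200,100,310,245)),("top",(160,150,270,250))):
    f=optics.grab_frame(n)
    a=cv2.resize(f["pixels"][v0:v1,u0:u1,::-1],None,fx=3.6,fy=3.6,interpolation=cv2.INTER_CUBIC)
    a=np.clip(a*1.8,0,255).astype(np.uint8); ims.append(cv2.copyMakeBorder(a,0,522-a.shape[0],0,0,cv2.BORDER_CONSTANT))
cv2.imwrite("pics/g1.png",np.hstack(ims))
s=sensors.sense(); print(s["eef_pos"],s["contact_force"])
```

```text
[0.50407028 0.09855267 0.30038948] [ 0.08535439 -0.6105044  -0.13017717]
```

View pics/g1.png

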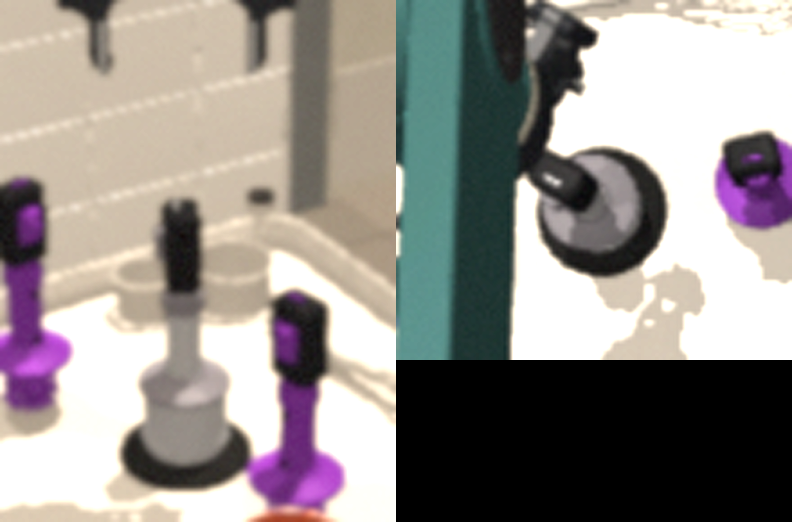

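The side view shows the fingers straddling the grip: tips at crop (100,70) and (255,60), grip at x≈181. The move call was refused because it had no "roll", so I'll descend again with it.

Call:
servo_tool --rows '[{"delta_pos": [0,0,0.6],"roll": 0},{"delta_pos": [0,0,1.8],"roll": 0},{"delta_pos": [0,0,3.2],"roll": 0},{"delta_pos": [0,0,4.6],"roll": 0},{"delta_pos": [0,0,6],"roll": 0},{"delta_pos": [0,0,7.4],"roll": 0},{"delta_pos": [0,0,8.8],"roll": 0},{"delta_pos": [0,0,10.2],"roll": 0},{"delta_pos": [0,0,11.4],"roll": 0},{"delta_pos": [0,0,12.3],"roll": 0},{"delta_pos": [0,0,12.8],"roll": 0},{"delta_pos": [0,0,12.8],"roll": 0},{"delta_pos": [0,0,12.8],"roll": 0}]' --claw 1

```text
time: 3.25
eef_pos: [0.5048, 0.0981, 0.1724]
tcp_rot: [2.725, 1.563, -0.0]
contact_force: [1.4, 0.7, 0.6]
gripper_width: 0.999
gripper_force: 0.0
```

Call:
servo_tool --rows '[{"delta_pos": [0,0,0],"roll": 0},{"delta_pos": [0,0,0],"roll": 0},{"delta_pos": [0,0,0],"roll": 0},{"delta_pos": [0,0,0],"roll": 0},{"delta_pos": [0,0,0],"roll": 0},{"delta_pos": [0,0,0],"roll": 0},{"delta_pos": [0,0,0],"roll": 0},{"delta_pos": [0,0,0],"roll": 0},{"delta_pos": [0,0,0],"roll": 0},{"delta_pos": [0,0,0],"roll": 0},{"delta_pos": [0,0,0],"roll": 0},{"delta_pos": [0,0,0],"roll": 0}]' --claw 0 --newtons 25

```text
time: 4.25
eef_pos: [0.5052, 0.0979, 0.1726]
tcp_rot: [2.725, 1.562, 0.001]
contact_force: [-0.1, 0.5, 5.6]
gripper_width: 0.306
gripper_force: 24.8
```

Call:
servo_tool --rows '[{"delta_pos": [0,0,-0.1],"roll": 0},{"delta_pos": [0,0,-0.4],"roll": 0},{"delta_pos": [0,0,-0.8],"roll": 0},{"delta_pos": [0,0,-1.3],"roll": 0},{"delta_pos": [0,0,-1.8],"roll": 0},{"delta_pos": [0,0,-2.3],"roll": 0},{"delta_pos": [0,0,-2.8],"roll": 0},{"delta_pos": [0,0,-3.3],"roll": 0},{"delta_pos": [0,0,-3.8],"roll": 0},{"delta_pos": [0,0,-4.3],"roll": 0},{"delta_pos": [0,0,-4.8],"roll": 0},{"delta_pos": [0,0,-5.3],"roll": 0},{"delta_pos": [0,0,-5.8],"roll": 0},{"delta_pos": [0,0,-6.2],"roll": 0},{"delta_pos": [0,0,-6.6],"roll": 0},{"delta_pos": [0,0,-6.9],"roll": 0},{"delta_pos": [0,0,-7.1],"roll": 0},{"delta_pos": [0,0,-7.2],"roll": 0},{"delta_pos": [0,0,-7.3],"roll": 0},{"delta_pos": [0,0,-7.3],"roll": 0}]'

```text
time: 5.92
eef_pos: [0.5049, 0.0979, 0.2454]
tcp_rot: [2.726, 1.562, -0.0]
contact_force: [-0.3, -0.0, 0.7]
gripper_width: 0.305
gripper_force: 24.5
```

Call:
servo_tool --rows '[{"delta_pos": [0,0,-0.05],"roll": 0},{"delta_pos": [0,0,-0.1],"roll": 0},{"delta_pos": [0,0,-0.15],"roll": 0},{"delta_pos": [0,0,-0.2],"roll": 0},{"delta_pos": [0,0,-0.2],"roll": 0},{"delta_pos": [0,0,-0.2],"roll": 0}]'

```text
time: 6.42
eef_pos: [0.5049, 0.0979, 0.2473]
tcp_rot: [2.726, 1.562, -0.0]
contact_force: [0.1, 0.0, -1.1]
gripper_width: 0.306
gripper_force: 24.3
```

Call:
servo_tool --rows '[{"delta_pos": [0,0,-0.05],"roll": 0},{"delta_pos": [0,0,-0.1],"roll": 0},{"delta_pos": [0,0,-0.15],"roll": 0},{"delta_pos": [0,0,-0.2],"roll": 0},{"delta_pos": [0,0,-0.2],"roll": 0},{"delta_pos": [0,0,-0.2],"roll": 0}]'

```text
time: 6.92
eef_pos: [0.5047, 0.0979, 0.2492]
tcp_rot: [-2.726, -1.562, 0.001]
contact_force: [0.0, -0.6, -2.0]
gripper_width: 0.306
gripper_force: 24.5
```

Run:
```python
from plant import sensors, optics
import cv2, numpy as np
ims=[]
(u0,v0,u1,v1)=(200,100,310,245)
f=optics.grab_frame("side")
a=cv2.resize(f["pixels"][v0:v1,u0:u1,::-1],None,fx=4,fy=4,interpolation=cv2.INTER_CUBIC)
cv2.imwrite("pics/g2.png",np.clip(a*1.8,0,255).astype(np.uint8))
for i in range(6):
    optics.grab_frame("side"); s=sensors.sense(); print(s["time"],s["eef_pos"],s["contact_force"])
```

```text
7.0167 [0.50472004 0.09787879 0.24919557] [-0.64271304  0.34710399 -3.19880154]
7.0667 [0.50470714 0.09786673 0.24918741] [-0.61385705  0.24443063 -3.3074973 ]
7.1167 [0.5047294  0.09787958 0.24918377] [-0.31409214 -0.40230263 -2.55780244]
7.1667 [0.5047345  0.0978707  0.24917394] [-0.846054    0.17211724 -3.33147705]
7.2167 [0.50472451 0.09785904 0.24920738] [-0.16975949 -0.15723503 -2.6372012 ]
7.2667 [0.50476003 0.09788489 0.24920237] [-0.17078332  0.97798832 -3.3709179 ]
```

View pics/g2.png

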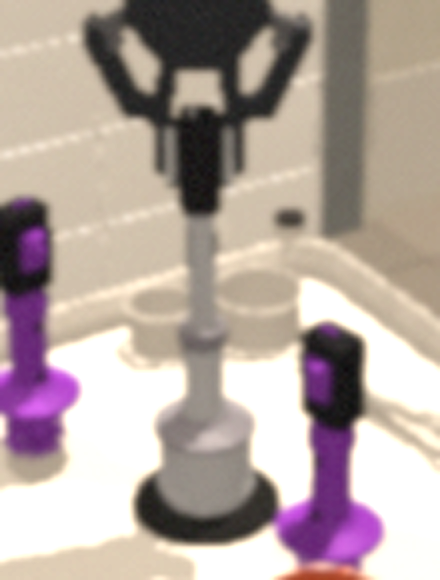

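Side view: the brush is drawn out, with the tube visible from collar (205,335) up to grip bottom (198,210), and the flange is still seated. The grip has moved 76.6 mm and the load is rising. I'll nudge it to confirm it is at the end.

Call:
servo_tool --rows '[{"delta_pos": [0,0,-0.05],"roll": 0},{"delta_pos": [0,0,-0.1],"roll": 0},{"delta_pos": [0,0,-0.1],"roll": 0},{"delta_pos": [0,0,-0.1],"roll": 0}]'

```text
time: 7.6
eef_pos: [0.5049, 0.0978, 0.2503]
tcp_rot: [2.726, 1.562, -0.0]
contact_force: [0.3, -0.2, -3.4]
gripper_width: 0.308
gripper_force: 24.4
```

Run:
```python
from plant import sensors, optics
for i in range(8):
    optics.grab_frame("side"); s=sensors.sense(); print(s["eef_pos"][2],s["contact_force"][2])
```

```text
0.2502739293827055 -5.13805551893156
0.2502601319407211 -4.045149834106742
0.25025925284497835 -4.744367329194269
0.25025909065508983 -4.574018415352868
0.25027707345349465 -3.6537049165189734
0.25028068361417594 -4.3879670769422185
0.25027207795092493 -3.632878546238354
0.2503155943717631 -3.5593520606943896
```

Call:
servo_tool --rows '[{"delta_pos": [0,0,0.03],"roll": 0},{"delta_pos": [0,0,0.06],"roll": 0},{"delta_pos": [0,0,0.06],"roll": 0},{"delta_pos": [0,0,0.06],"roll": 0}]'

```text
time: 8.33
eef_pos: [0.5049, 0.0979, 0.2496]
tcp_rot: [2.726, 1.562, -0.0]
contact_force: [0.4, -0.4, -4.3]
gripper_width: 0.308
gripper_force: 24.4
```

Call:
servo_tool --rows '[{"delta_pos": [0,0,0],"roll": 0},{"delta_pos": [0,0,0],"roll": 0},{"delta_pos": [0,0,0],"roll": 0},{"delta_pos": [0,0,0],"roll": 0},{"delta_pos": [0,0,0],"roll": 0},{"delta_pos": [0,0,0],"roll": 0},{"delta_pos": [0,0,0],"roll": 0},{"delta_pos": [0,0,0],"roll": 0},{"delta_pos": [0,0,0],"roll": 0},{"delta_pos": [0,0,0],"roll": 0},{"delta_pos": [0,0,0],"roll": 0},{"delta_pos": [0,0,0],"roll": 0}]' --claw 1

```text
time: 9.33
eef_pos: [0.5049, 0.0979, 0.2497]
tcp_rot: [2.726, 1.562, -0.0]
contact_force: [-0.1, 0.3, 0.3]
gripper_width: 1.0
gripper_force: 0.0
```

Call:
servo_tool --rows '[{"delta_pos": [0,0,-0.5],"roll": 0},{"delta_pos": [0,0,-1.5],"roll": 0},{"delta_pos": [0,0,-3],"roll": 0},{"delta_pos": [0,0,-4.5],"roll": 0},{"delta_pos": [0,0,-6],"roll": 0},{"delta_pos": [0,0,-7],"roll": 0},{"delta_pos": [0,0,-7.5],"roll": 0},{"delta_pos": [0,0,-7.5],"roll": 0}]'

```text
time: 10.0
eef_pos: [0.5057, 0.0979, 0.3263]
tcp_rot: [2.725, 1.561, 0.004]
contact_force: [-0.1, 0.6, -0.4]
gripper_width: 0.997
gripper_force: 0.0
```

Run:
```python
from plant import sensors, optics
import cv2, numpy as np
ims=[]
for n,(u0,v0,u1,v1) in (("side",(200,90,310,235)),("top",(160,150,270,250))):
    f=optics.grab_frame(n); cv2.imwrite(f"pics/{n}3.png",f["pixels"][:,:,::-1])
    a=cv2.resize(f["pixels"][v0:v1,u0:u1,::-1],None,fx=3.6,fy=3.6,interpolation=cv2.INTER_CUBIC)
    a=np.clip(a*1.8,0,255).astype(np.uint8); ims.append(cv2.copyMakeBorder(a,0,522-a.shape[0],0,0,cv2.BORDER_CONSTANT))
cv2.imwrite("pics/g3.png",np.hstack(ims))
s=sensors.sense(); print(s["eef_pos"],s["contact_force"])
```

```text
[0.50466578 0.09785392 0.32446392] [ 0.57768417 -0.17850057  0.02716036]
```

View pics/g3.png

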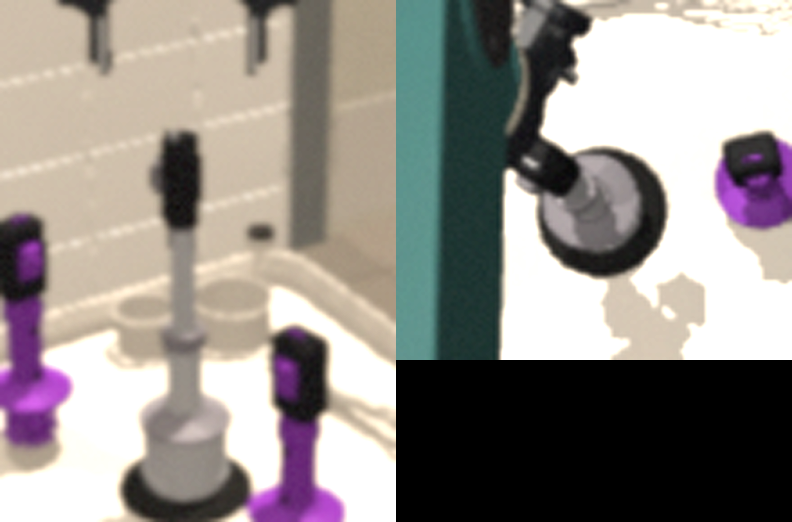

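The button is clearly out (grey bump at crop (157,178)), and the brush stands extended and seated. Next I turn a quarter turn and take the plain sides.

Call:
servo_tool --rows '[{"delta_pos": [0,0,0],"roll": -0.1},{"delta_pos": [0,0,0],"roll": -0.22},{"delta_pos": [0,0,0],"roll": -0.34},{"delta_pos": [0,0,0],"roll": -0.46},{"delta_pos": [0,0,0],"roll": -0.58},{"delta_pos": [0,0,0],"roll": -0.7},{"delta_pos": [0,0,0],"roll": -0.82},{"delta_pos": [0,0,0],"roll": -0.94},{"delta_pos": [0,0,0],"roll": -1.06},{"delta_pos": [0,0,0],"roll": -1.18},{"delta_pos": [0,0,0],"roll": -1.3},{"delta_pos": [0,0,0],"roll": -1.41},{"delta_pos": [0,0,0],"roll": -1.5},{"delta_pos": [0,0,0],"roll": -1.55},{"delta_pos": [0,0,0],"roll": -1.571},{"delta_pos": [0,0,0],"roll": -1.571},{"delta_pos": [0,0,0],"roll": -1.571}]'

```text
time: 11.52
eef_pos: [0.5046, 0.0979, 0.3241]
tcp_rot: [-0.824, -3.03, 0.001]
contact_force: [0.1, -0.1, 0.1]
gripper_width: 1.002
gripper_force: 0.0
```

Call:
servo_tool --rows '[{"delta_pos": [0,0,0.4],"roll": 0},{"delta_pos": [0,0,1.2],"roll": 0},{"delta_pos": [0,0,2.2],"roll": 0},{"delta_pos": [0,0,3.2],"roll": 0},{"delta_pos": [0,0,4.2],"roll": 0},{"delta_pos": [0,0,5.2],"roll": 0},{"delta_pos": [0,0,6.2],"roll": 0},{"delta_pos": [0,0,7],"roll": 0},{"delta_pos": [0,0,7.4],"roll": 0},{"delta_pos": [0,0,7.5],"roll": 0},{"delta_pos": [0,0,7.5],"roll": 0},{"delta_pos": [0,0,7.5],"roll": 0}]'

```text
time: 12.52
eef_pos: [0.5053, 0.0979, 0.2501]
tcp_rot: [0.822, 3.031, 0.0]
contact_force: [0.5, 0.2, -0.4]
gripper_width: 1.002
gripper_force: 0.0
```

Call:
servo_tool --rows '[{"delta_pos": [0,0,0],"roll": 0},{"delta_pos": [0,0,0],"roll": 0},{"delta_pos": [0,0,0],"roll": 0},{"delta_pos": [0,0,0],"roll": 0},{"delta_pos": [0,0,0],"roll": 0},{"delta_pos": [0,0,0],"roll": 0},{"delta_pos": [0,0,0],"roll": 0},{"delta_pos": [0,0,0],"roll": 0},{"delta_pos": [0,0,0],"roll": 0},{"delta_pos": [0,0,0],"roll": 0},{"delta_pos": [0,0,0],"roll": 0},{"delta_pos": [0,0,0],"roll": 0}]' --claw 0 --newtons 35

```text
time: 13.52
eef_pos: [0.5049, 0.0978, 0.2497]
tcp_rot: [0.822, 3.032, -0.0]
contact_force: [-0.6, -1.3, 0.6]
gripper_width: 0.417
gripper_force: 41.8
```

Opening 0.417 is about 35.4 mm, so the pads are on the plain faces. Lifting.

Call:
servo_tool --rows '[{"delta_pos": [0,0,-0.1],"roll": 0},{"delta_pos": [0,0,-0.4],"roll": 0},{"delta_pos": [0,0,-0.8],"roll": 0},{"delta_pos": [0,0,-1.3],"roll": 0},{"delta_pos": [0,0,-1.8],"roll": 0},{"delta_pos": [0,0,-2.3],"roll": 0},{"delta_pos": [0,0,-2.8],"roll": 0},{"delta_pos": [0,0,-3.3],"roll": 0},{"delta_pos": [0,0,-3.8],"roll": 0},{"delta_pos": [0,0,-4.3],"roll": 0},{"delta_pos": [0,0,-4.8],"roll": 0},{"delta_pos": [0,0,-5.3],"roll": 0},{"delta_pos": [0,0,-5.8],"roll": 0},{"delta_pos": [0,0,-6.3],"roll": 0},{"delta_pos": [0,0,-6.8],"roll": 0},{"delta_pos": [0,0,-7.2],"roll": 0},{"delta_pos": [0,0,-7.6],"roll": 0},{"delta_pos": [0,0,-7.8],"roll": 0},{"delta_pos": [0,0,-7.9],"roll": 0},{"delta_pos": [0,0,-8],"roll": 0}]'

```text
time: 15.18
eef_pos: [0.5049, 0.0979, 0.3297]
tcp_rot: [-0.822, -3.032, 0.0]
contact_force: [0.5, -1.0, -4.6]
gripper_width: 0.415
gripper_force: 41.4
```

Call:
servo_tool --rows '[{"delta_pos": [0,0,0],"roll": 0},{"delta_pos": [0,0,0],"roll": 0},{"delta_pos": [0,0,0],"roll": 0},{"delta_pos": [0,0,0],"roll": 0},{"delta_pos": [0,0,0],"roll": 0},{"delta_pos": [0,0,0],"roll": 0},{"delta_pos": [0,0,0],"roll": 0},{"delta_pos": [0,0,0],"roll": 0}]'

```text
time: 15.85
eef_pos: [0.5049, 0.0979, 0.3297]
tcp_rot: [-0.822, -3.032, 0.0]
contact_force: [-0.3, 0.5, -3.5]
gripper_width: 0.418
gripper_force: 41.4
```

Run:
```python
from plant import sensors, optics
import cv2, numpy as np
f=optics.grab_frame("side")
a=cv2.resize(f["pixels"][60:245,180:330,::-1],None,fx=3,fy=3,interpolation=cv2.INTER_CUBIC)
cv2.imwrite("pics/g4.png",np.clip(a*1.8,0,255).astype(np.uint8))
s=sensors.sense(); print(s["eef_pos"],s["contact_force"],abs(s["joint_velocities"]).max())
```

```text
[0.50490952 0.09784971 0.32968967] [-0.05635806 -0.67805587 -4.73629159] 0.0019081763180677992
```

View pics/g4.png

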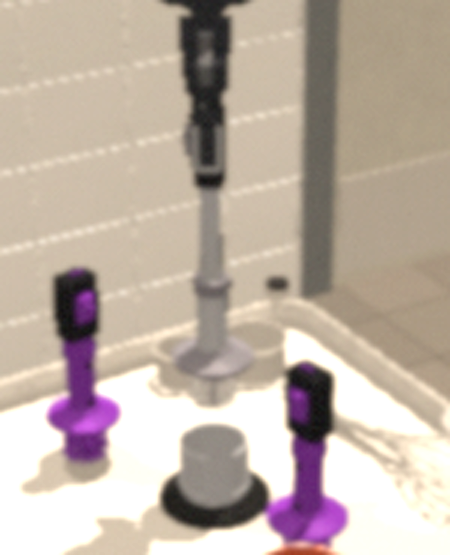

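The brush hangs upright at full length. Its head bottom, at crop (210,402), is clear of the holder's cup top at (215,430), and the load of about 4 N matches the whole brush.

```bash
python3 -c "
from plant import ticket
print(ticket.sign_off())"
```

```text
the job is handed in; nothing more can be done
None
```

The brush is locked at its second stop and held upright and still by the grip's plain sides, with its foot about 35 mm above the holder's rim. I handed the job in at about 16 s; the jug, mug and bowl were never approached, though I took no final picture of them.

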